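# Clip the chill clamp onto the bracket tube

## Robot

A 6-joint arm with a two-finger parallel gripper is mounted at the origin on the work surface. World frame = base frame: x ahead of the robot, y to its left, z up, the work surface at z = 0. Lengths are in m, angles in rad, forces in N, time in s.
With the tool pointing down it reaches from about 0.25 to 0.725 m from the base axis. Payload 4 kg.
Tool frame: the origin (TCP) lies midway between the tips of the shut fingers; the grasp point (between the pads) lies 19 mm behind it (bot.grip_depth is the distance from the TCP to the grasp point, in m); z points along the fingers, y is the line along which they close (so a half turn about z gives the same grasp; the last joint's range is limited). The gripper opens to 85 mm and grips with 20 to 120 N. Pads are 22 mm wide; open, the fingers measure 114 mm over their backs; the gripper's body (76 mm by 85 mm) begins 54 mm behind the grasp point. The pads swing forward as they close: fully open they stand 13 mm farther back than shut.
Start: joints at [1.285, 0.241, 0.005, 1.335, 0, 1.571], TCP at [0.141, 0.48, 0.231] pointing down, gripper open.
Joint ranges: [-2.72, 2.72], [-1.05, 1.87], [-1.09, 1.28], [-1.99, 2.15], [-1.42, 1.44], [-3.14, 3.14]. Speed limits (rad/s): [2.79, 2.79, 3.14, 3.14, 3.14, 3.14].

## Interface

Orientations are given as a unit quaternion [x, y, z, w].
In Python, from workcell import bot gives the robot as it stands.
- The arm moves only by the shell command python3 -m creep 'ROWS'. ROWS is JSON, one flat list of numbers, 5 for each row, row after row: the shift along the world's x, y, z in m, then the turn about the world's z in rad, then the finger opening in m, from 0 to 0.0854. In form: [x, y, z, twist, claw, x, y, z, twist, claw, ...]. A call has 1 to 10 rows; each row is the pose to reach, as a shift and turn from the pose commanded when the call began; what a row does not reach only later rows make up. A row lasts 1/12 s, in which the tool goes at most 41.7 mm and 7.16 degrees, less where a joint would pass 70% of its speed; a pose out of reach is approached as far as the arm can. A call with a gripper value outside its range is refused whole. The fingers move at their own pace and stop on an object; the grip force is fixed at half the most. Time passes only in rows, so rows that repeat a pose let the fingers close. It gives the time, the measured TCP pose, the force, the opening and the grip force at its end, in the units of the state.
- bot.get_obs(): the state, without advancing time (a new reading comes with each control period).
- bot.camera(name): name is "scene" or "top"; returns a dict with "pixels" (480x640x3 uint8, red, green, blue), "camera_matrix" (3x3 intrinsics, pixels), "dist_coeffs" ([k1, k2, p1, p2, k3] as OpenCV has them; the pictures are not rectified), "extrinsics" (4x4, takes a point from world to camera coordinates). Camera axes: x right, y down, z forward; pixel columns grow to the right and rows downward; lengths in m; the calibration is good to about 2 mm. A picture is of the moment at which its call begins. There is no depth.
- bot.job_done(): hands the job in; it is judged then, once.
Trained networks look in the newest picture that a camera, given by its name, has taken for a name from the list of things; names that differ only in an ending like _2 or _b are one class to them, and where a whole thing is asked for, a point or a joint stands for the part that bears it (a point fixed in the world has none). Each returns a list of dicts, best first, with "score" (0 to 1); they miss things now and then, are a little off and sometimes report something else, mostly with a low value. They report only what shows in the picture. A call takes as long as a camera call. They do not tell look-alikes from the thing itself.
- bot.look_for(camera, thing): "centre" ([column, row] as shares, 0 to 1, of the picture: columns of its width, rows of its height, amid what is visible of it).
- bot.place_of(camera, thing): "centre" ([column, row] as shares, 0 to 1, of the picture: columns of its width, rows of its height: a listed point, or the origin of a listed thing).
The state is a dict: "clock": time; "joint_pos": joint angles; "joint_vel": joint speeds; "tau": joint torques, N m; "eef_pos": TCP position; "tool_rot": TCP orientation; "ft_force": force on the tool from outside, world axes, zero at the start; "ft_torque": the same for the moment, N m; "grip_width": finger opening in m; "grasp_force": force on a finger pad.
Only numpy, scipy, OpenCV 4.12 (cv2) and the standard library are available. Lean on these libraries where they do the work, as an engineer would, in place of code of your own. Each camera call takes 0.05 s, during which the arm holds its last target. There are 200 camera calls.

## Task

Lift the hinged amber spatter guard of the welding fixture open until it rests on its stop. Then bring the orange-and-copper spring clamp along the bench, mouth first, to the upright steel tube of the bracket and push it until its sprung jaws snap fully home around the tube. The tube stands on a spring-loaded carriage that gives way as you push: never drive the carriage to its end stop, let it come back out when you finish, and leave the guard open and the other things on the bench where they are.

Things in the scene. Friction and masses are not known exactly. Their poses are not given: they have to be found in the camera images.
- fixture: Bolted-down welding fixture. Origin: bench top under the tube's axis with the carriage fully out. Its level x axis is the direction to push the clamp onto the tube (roughly world +y, within 20 deg); z up. Its blue base plate (200 mm wide, 8 thick) lies at x = 60 to 210 mm only; the bench before and under the tube is clear. Two blue 16 mm posts (x = 95, y = +-85 mm, 100 mm tall) carry the guard.
- tube (a point): Bench-top point under the axis of the bracket tube; moves with the carriage. The upright steel tube is 24 mm in diameter, 4 to 60 mm above the bench, under a cap 42 mm across (60 to 68 mm high), so the clamp goes on only from the side. Behind it (fixture +x) a 5 mm web joins it to the yellow carriage block, which begins 60 mm behind the axis, 70 mm wide, top at 58 mm.
- carriage (a joint): How far the carriage and tube are pushed back along the fixture's x, m: 0 = fully out (start), 0.045 = end stop (past 0.042 counts as driven there). A spring pushes it out with about 5.5 N at 0 and 0.5 N more per mm; it gives way by some 8 to 30 mm before the clamp snaps on, and comes back by itself when the push is let off.
- guard (a joint): Opening angle of the guard, rad: 0 = shut and level above the tube, 1.9 = open, leaning back on its stop (past 1.82 counts). It swings freely: below about 1.57 it falls shut, beyond that it falls open onto its stop.
- guard_handle (a point): Middle of the guard's handle: red round bar 10 mm thick, 110 mm long, parallel to the fixture's y, its axis 39 mm above the pane's underside on two thin posts 100 mm apart, 160 mm from the hinge (to the front, fixture -x, when shut), then 139 mm above the bench. Guard: amber pane 170 by 180 mm, 4 mm thick, in an 8 mm aluminium frame, 0.3 kg.
- guard_hinge (a point): Middle of the guard's hinge axis, along the fixture's y, 95 mm behind the tube's rest position, 100 mm above the bench. Opening lifts the front (-x) edge up and over towards +x of the fixture.
- clamp: Loose spring clamp lying flat, about 0.38 kg (varies), 166 mm long. Origin: underside at the seat, the point under the tube's axis when home. x points out of the mouth, z up. Two sprung copper jaws, 2.5 to 24.5 mm above the bench, flared lips to 49 mm ahead of the origin; the mouth takes a tube up to 10 mm off centre. Throat stop 13 mm behind the origin. Snaps on at 10 to 22 N.
- clamp_neck (a point): Middle of the clamp's orange neck, 84 mm behind the clamp's origin and 20 mm above the bench: a straight bar 24 mm wide (along the clamp's y), 30 mm high and 43 mm long (x from -105 to -62 mm), free on both sides, for turning or dragging the clamp.
- clamp_push (a point): Centre of the flat rear face of the clamp's orange push plate, 117 mm behind the clamp's origin and 20 mm above the bench. The push plate is 70 mm wide (along y), 36 mm high and 12 mm thick (it lies from -117 to -105 mm).
- tube_a: Bystander, leave alone: square steel tube offcut, 50 by 50 by 100 mm, loose on the bench; origin at the centre of its underside.
- tube_b: Bystander, leave alone: square steel tube offcut, 50 by 50 by 120 mm, loose on the bench; origin at the centre of its underside.
- plates: Bystander, leave alone: stack of flat steel plates, 140 by 110 by 30 mm, loose on the bench; origin at the centre of its underside.
- wire_brush: Bystander, leave alone: brush with a wooden handle, some 200 mm long, loose on the bench; origin at the centre of its underside.
- hammer: Bystander, leave alone: hammer with a wooden handle, loose on the bench; origin at the centre of its underside.
- spray_can: Bystander, leave alone: red spray can, 60 mm across, 150 mm tall, loose on the bench; origin at the centre of its underside.
- rod_cup: Bystander, leave alone: aluminium cup, 70 mm across, 80 mm tall, loose on the bench; origin at the centre of its underside.
Things that resemble listed ones, but are neither listed nor needed, are in the scene too. Of the things like the clamp, leave any that is purple or turquoise; of the rest the smaller one is meant.

How it is judged:
By the outcome, as a careful person would: the job done as asked, in the order asked, and still so for the second after the job is handed in, with the robot touching nothing.
It also fails if it takes over 72 s, if anything falls off the work surface, if the arm or the gripper's body presses on something with over 40 N, if the wrist force passes 120 N, or if a joint passes its speed limit or range.

## Working session

There is one attempt and no reset: what is moved stays moved. The work goes in short steps, Python scripts to look and compute and a shell command to move; the robot and the scene stay as the last step left them, time stands still between calls to the robot, and variables do not carry over. Pictures are saved under pics/ and viewed, at most 10 in all, crops included, and the job is handed in when it is done.

```bash
mkdir -p pics; ls; cat > h.py <<'E'
import numpy as np, cv2
from workcell import bot
def shot(n):
    c=bot.camera(n); return c
def ray(c,px):
    p=cv2.undistortPoints(np.array([[px]],float),c["camera_matrix"],np.array(c["dist_coeffs"],float))[0,0]
    E=np.array(c["extrinsics"]);R=E[:3,:3];o=-R.T@E[:3,3];d=R.T@np.array([p[0],p[1],1]);return o,d/np.linalg.norm(d)
def atz(c,px,z):
    o,d=ray(c,px);return o+d*(z-o[2])/d[2]
def tri(c1,p1,c2,p2):
    o1,d1=ray(c1,p1);o2,d2=ray(c2,p2)
    t=np.linalg.lstsq(np.stack([d1,-d2],1),o2-o1,rcond=None)[0]
    a=o1+d1*t[0];b=o2+d2*t[1];return (a+b)/2,np.linalg.norm(a-b)
def proj(c,X):
    E=np.array(c["extrinsics"]);r=cv2.Rodrigues(E[:3,:3])[0]
    return cv2.projectPoints(np.array([X],float),r,E[:3,3],np.array(c["camera_matrix"]),np.array(c["dist_coeffs"],float))[0][0,0]
def px(d): return [d["centre"][0]*640,d["centre"][1]*480]
E
python3 - <<'E'
from h import *
np.set_printoptions(precision=4,suppress=True)
C={n:shot(n) for n in("scene","top")}
for n,c in C.items():
    cv2.imwrite(f"pics/{n}0.png",c["pixels"][:,:,::-1])
    print(n,-np.array(c["extrinsics"])[:3,:3].T@np.array(c["extrinsics"])[:3,3])
Z=dict(tube=0,guard_handle=.139,guard_hinge=.1,clamp=0,clamp_neck=.02,clamp_push=.02,fixture=0)
for t,z in Z.items():
    for n,c in C.items():
        for d in bot.place_of(n,t): print(t,n,round(d["score"],2),np.round(px(d)),atz(c,px(d),z))
print(bot.get_obs())
E
```

```text
pics
scene [ 1.1379 -0.5879  0.8952]
top [ 0.3846 -0.0258  1.5785]
tube scene 0.97 [351. 348.] [ 0.7353 -0.0963  0.    ]
tube scene 0.86 [394. 326.] [0.7622 0.0193 0.    ]
tube scene 0.57 [355. 267.] [0.5715 0.0955 0.    ]
tube top 0.9 [354. 175.] [ 0.735  -0.1072  0.    ]
tube top 0.81 [312. 166.] [ 0.7617  0.0252 -0.    ]
tube top 0.58 [400. 258.] [ 0.4752 -0.2541  0.    ]
guard_handle scene 0.73 [343. 240.] [0.5815 0.0334 0.139 ]
guard_handle top 0.98 [309. 219.] [0.5749 0.0262 0.139 ]
guard_hinge scene 0.81 [377. 219.] [0.5556 0.1872 0.1   ]
guard_hinge top 0.93 [254. 228.] [0.5487 0.1869 0.1   ]
clamp scene 0.96 [298. 196.] [0.2435 0.1935 0.    ]
clamp scene 0.88 [273. 300.] [ 0.5086 -0.1305  0.    ]
clamp scene 0.86 [473. 264.] [0.7754 0.3248 0.    ]
clamp scene 0.57 [159. 298.] [ 0.3147 -0.3261  0.    ]
clamp top 0.93 [364. 248.] [ 0.5051 -0.1424  0.    ]
clamp top 0.72 [426. 308.] [ 0.3212 -0.3361  0.    ]
clamp top 0.58 [252. 334.] [0.2347 0.1976 0.    ]
clamp_neck scene 0.67 [231. 310.] [ 0.48   -0.2307  0.02  ]
clamp_neck scene 0.65 [136. 263.] [ 0.1852 -0.3126  0.02  ]
cl
[... 693 characters left out ...]
ush top 0.8 [421. 366.] [ 0.1467 -0.3169  0.02  ]
clamp_push top 0.64 [234. 296.] [0.3498 0.2533 0.02  ]
fixture scene 0.59 [356. 268.] [ 0.5768  0.0951 -0.    ]
fixture top 0.68 [287. 223.] [0.5768 0.1001 0.    ]
{'clock': 0.8, 'joint_pos': array([1.285 , 0.2406, 0.005 , 1.3352, 0.    , 1.5708]), 'joint_vel': array([ 0.0011,  0.    ,  0.0005, -0.0004, -0.0003, -0.0016]), 'tau': array([  0.0003, -37.2154,  25.2677,   0.0009,  -0.0001,   0.    ]), 'eef_pos': array([0.141 , 0.4797, 0.2313]), 'tool_rot': array([ 0.1424,  0.9898,  0.    , -0.    ]), 'ft_force': array([0.5319, 0.3077, 0.3034]), 'ft_torque': array([-0.0049,  0.0406, -0.0081]), 'grasp_force': 0.0, 'grip_width': 0.08523634776129589}
```

View pics/scene0.png

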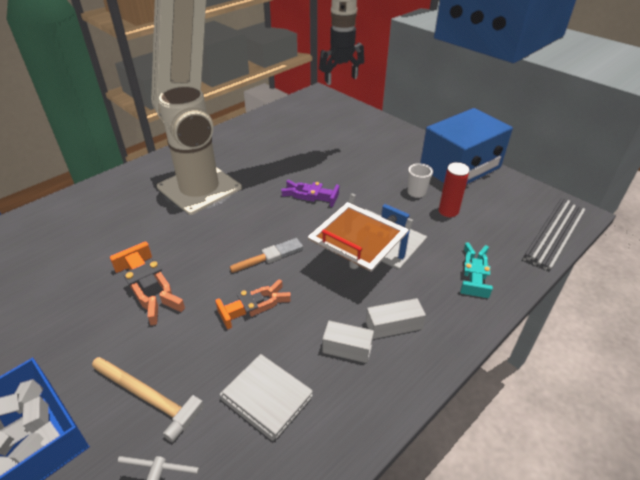

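View pics/top0.png

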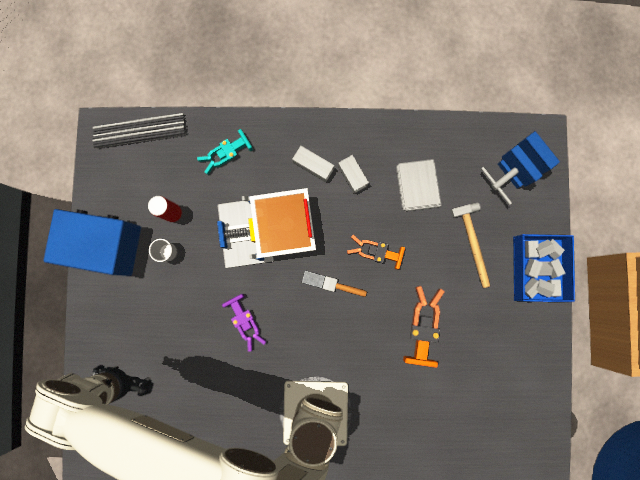

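The scene view shows the guard (red handle at about (343,243)), the small orange clamp at (255,303), the larger orange decoy at (145,280), and the purple and turquoise ones. The top view shows the handle at (309,218), the clamp at (375,250) and the fixture at (240,232). Next I'll refine these by triangulation.

```bash
cat > m.py <<'E'
from h import *
np.set_printoptions(precision=4,suppress=True)
def near(n,c,t,g,z,r=.05):
    b=[px(d) for d in bot.place_of(n,t) if np.linalg.norm(atz(c,px(d),z)[:2]-g)<r]
    return b[0] if b else None
def meas(T,N=4):
    A={t:{"scene":[], "top":[]} for t in T};C={}
    for _ in range(N):
        for n in("scene","top"):
            c=C[n]=shot(n)
            for t,(g,z) in T.items():
                p=near(n,c,t,np.array(g),z)
                if p: A[t][n].append(p)
    for t in T:
        a=A[t]
        if a["scene"] and a["top"]:
            s,u=np.median(a["scene"],0),np.median(a["top"],0)
            print(t,*tri(C["scene"],s,C["top"],u),"z-plane:",atz(C["scene"],s,T[t][1])[:2],atz(C["top"],u,T[t][1])[:2],len(a["scene"]),len(a["top"]),np.std(a["scene"],0),np.std(a["top"],0))
        else: print(t,"missing",{k:len(v) for k,v in a.items()})
    return C
E
python3 - <<'E'
from m import *
C=meas(dict(tube=([.572,.097],0),fixture=([.572,.097],0),guard_handle=([.578,.03],.139),guard_hinge=([.552,.187],.1),clamp=([.507,-.136],0),clamp_neck=([.482,-.229],.02),clamp_push=([.477,-.248],.02)))
E_={}
for n,roi in(("scene",(310,220,380,265)),("top",(295,190,325,245))):
    x0,y0,x1,y1=roi;im=C[n]["pixels"][y0:y1,x0:x1]
    h=cv2.cvtColor(im,cv2.COLOR_RGB2HSV);m=((h[...,0]<5)|(h[...,0]>174))&(h[...,1]>190)&(h[...,2]>110)
    k,l,st,_=cv2.connectedComponentsWithStats(m.astype(np.uint8));b=1+st[1:,4].argmax()
    q=np.argwhere(l==b)[:,::-1]+[x0,y0];mu=q.mean(0);v=np.linalg.svd(q-mu,full_matrices=False)[2][0];s=(q-mu)@v
    e=[mu+v*s.min(),mu+v*s.max()];e.sort(key=lambda p:p[1] if n=="top" else p[0]);E_[n]=e;print(n,st[b],e)
    cv2.imwrite(f"pics/crop_{n}.png",cv2.resize(C[n]["pixels"][180:330,(200 if n=="scene" else 215):(430 if n=="scene" else 415),::-1],None,fx=3.4,fy=3.4,interpolation=cv2.INTER_CUBIC))
# scene left end = lower y in top? pair both ways
for a,b in((0,0),(1,1),(0,1),(1,0)): print(a,b,*tri(C["scene"],E_["scene"][a],C["top"],E_["top"][b]))
E
```

```text
tube missing {'scene': 4, 'top': 0}
fixture [0.5744 0.0978 0.0035] 0.003352490175804076 z-plane: [0.5712 0.0991] [0.576  0.0993] 4 4 [1.0902 0.6628] [0.5107 1.2679]
guard_handle [0.5786 0.0314 0.1399] 0.0011780215181253573 z-plane: [0.5775 0.0317] [0.5791 0.0319] 4 4 [1.3116 0.3905] [1.5482 0.8321]
guard_hinge [0.5522 0.1834 0.0996] 0.0014224741579944495 z-plane: [0.5529 0.1837] [0.5516 0.1828] 4 3 [0.6277 1.3587] [0.7095 0.3168]
clamp [ 0.5045 -0.1444  0.0027] 0.006148857023273079 z-plane: [ 0.5044 -0.1406] [ 0.5029 -0.1471] 4 4 [1.5646 1.1052] [1.2731 0.5764]
clamp_neck [ 0.4852 -0.2275  0.0201] 0.0031033926055898135 z-plane: [ 0.4842 -0.2287] [ 0.4861 -0.2262] 3 4 [0.3263 1.172 ] [1.5313 0.5313]
clamp_push [ 0.4768 -0.2525  0.0219] 0.002121504111579773 z-plane: [ 0.4761 -0.2509] [ 0.4764 -0.2537] 4 4 [0.8062 0.8662] [0.9721 0.4438]
scene [ 13  10  39  22 142] [array([322.8271, 231.3727]), array([360.9675, 249.0701])]
top [  9   9   8  38 118] [array([304.6527, 198.9074]), array([309.9341, 236.1511])]
0 0 [0.596  0.0057 0.2018] 0.07781254517124912
1 1 [0.5625 0.0546 0.082 ] 0.08846507056322295
0 1 [0.5251 0.0222 0.138 ] 0.0002643633837086425
1 0 [0.6311 0.0393 0.1411] 0.00042678451444562546
```

```bash
python3 -m creep '[0.04,-0.04,0.02,0.05,0.05, 0.07,-0.07,0.02,0.1,0.05, 0.1,-0.1,0.02,0.15,0.05, 0.12,-0.13,0.02,0.2,0.05, 0.15,-0.16,0.02,0.25,0.05, 0.18,-0.18,0.02,0.3,0.05, 0.21,-0.21,0.02,0.35,0.05, 0.24,-0.24,0.02,0.4,0.05, 0.26,-0.27,0.02,0.45,0.05, 0.29,-0.3,0.02,0.45,0.05]'
```

```text
clock: 4.83
eef_pos: [0.4285, 0.1808, 0.2516]
tool_rot: [-0.083, 0.997, 0.0, 0.0]
ft_force: [1.1, 1.2, -0.2]
grip_width: 0.05
grasp_force: 0.0
```

```bash
python3 -m creep '[0.03,-0.03,0,0,0.05, 0.06,-0.06,0,0,0.05, 0.09,-0.09,0,0,0.05, 0.12,-0.12,0,0,0.05, 0.147,-0.149,0,0,0.05, 0.147,-0.149,-0.03,0,0.05, 0.147,-0.149,-0.06,0,0.05, 0.147,-0.149,-0.08,0,0.05, 0.147,-0.149,-0.08,0,0.05]'
python3 - <<'E'
from h import *
c=shot("scene");cv2.imwrite("pics/s1.png",cv2.resize(c["pixels"][160:310,240:440,::-1],None,fx=4,fy=4,interpolation=cv2.INTER_CUBIC))
E
```

```text
clock: 5.58
eef_pos: [0.5717, 0.0331, 0.1659]
tool_rot: [-0.082, 0.997, 0.0, -0.005]
ft_force: [-1.0, 0.6, -0.4]
grip_width: 0.0501
grasp_force: 0.0
```

View pics/s1.png

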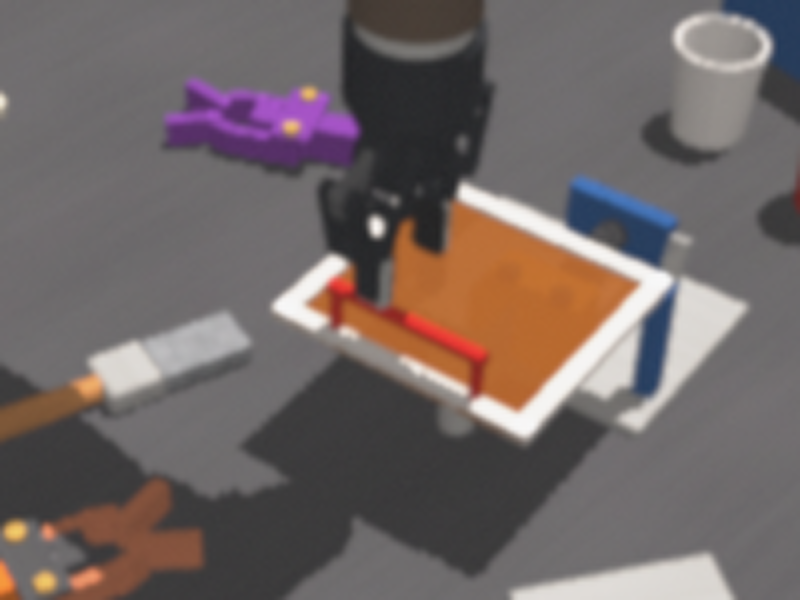

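The gripper straddles the red bar: the near finger sits in front of it at crop pixel (375,290) and the far one behind it at (432,240). I'll go down and close.

```bash
python3 -m creep '[0,0,-0.025,0,0.05, 0,0,-0.048,0,0.05, 0,0,-0.048,0,0.05, 0,0,-0.048,0,0, 0,0,-0.048,0,0, 0,0,-0.048,0,0, 0,0,-0.048,0,0, 0,0,-0.048,0,0, 0,0,-0.048,0,0]'
```

```text
clock: 6.38
eef_pos: [0.5772, 0.0303, 0.1262]
tool_rot: [-0.081, 0.997, -0.004, 0.003]
ft_force: [1.7, -9.0, 2.0]
grip_width: 0.0079
grasp_force: 58.5
```

```bash
python3 - <<'E'
import numpy as np
f=lambda t:np.array([-.163*(.16*(1-np.cos(t))+.039*np.sin(t)),.987*(.16*(1-np.cos(t))+.039*np.sin(t)),.16*np.sin(t)-.039*(1-np.cos(t))])
for t in np.arange(.1,1.95,.1): print(round(t,1),np.round(f(t),3), np.round(f(t)-f(1.0),3))
E
```

```text
0.1 [-0.001  0.005  0.016] [ 0.017 -0.1   -0.101]
0.2 [-0.002  0.011  0.031] [ 0.016 -0.094 -0.086]
0.3 [-0.003  0.018  0.046] [ 0.014 -0.087 -0.071]
0.4 [-0.005  0.027  0.059] [ 0.013 -0.078 -0.057]
0.5 [-0.006  0.038  0.072] [ 0.011 -0.067 -0.045]
0.6 [-0.008  0.049  0.084] [ 0.009 -0.056 -0.033]
0.7 [-0.01   0.062  0.094] [ 0.007 -0.043 -0.023]
0.8 [-0.012  0.076  0.103] [ 0.005 -0.029 -0.014]
0.9 [-0.015  0.09   0.111] [ 0.002 -0.015 -0.006]
1.0 [-0.017  0.105  0.117] [0. 0. 0.]
1.1 [-0.02   0.121  0.121] [-0.003  0.016  0.005]
1.2 [-0.023  0.137  0.124] [-0.005  0.032  0.008]
1.3 [-0.025  0.153  0.126] [-0.008  0.048  0.009]
1.4 [-0.028  0.169  0.125] [-0.011  0.064  0.009]
1.5 [-0.031  0.185  0.123] [-0.013  0.08   0.007]
1.6 [-0.033  0.201  0.12 ] [-0.016  0.096  0.003]
1.7 [-0.036  0.216  0.115] [-0.018  0.111 -0.002]
1.8 [-0.038  0.231  0.108] [-0.021  0.126 -0.009]
1.9 [-0.041  0.245  0.1  ] [-0.023  0.14  -0.017]
```

```bash
python3 -m creep '[-0.001,0.005,0.016,0,0, -0.002,0.011,0.031,0,0, -0.003,0.018,0.046,0,0, -0.005,0.027,0.059,0,0, -0.006,0.038,0.072,0,0, -0.008,0.049,0.084,0,0, -0.01,0.062,0.094,0,0, -0.012,0.076,0.103,0,0, -0.015,0.09,0.111,0,0, -0.017,0.105,0.117,0,0]'
```

```text
clock: 7.22
eef_pos: [0.5605, 0.1358, 0.2472]
tool_rot: [-0.08, 0.997, -0.003, 0.006]
ft_force: [-0.9, -8.1, 12.3]
grip_width: 0.0075
grasp_force: 58.7
```

```bash
python3 -m creep '[-0.003,0.016,0.005,0,0, -0.005,0.032,0.008,0,0, -0.008,0.048,0.009,0,0, -0.011,0.064,0.009,0,0, -0.013,0.08,0.007,0,0, -0.016,0.096,0.003,0,0, -0.018,0.111,-0.002,0,0, -0.02,0.119,-0.005,0,0, -0.021,0.126,-0.009,0,0, -0.021,0.126,-0.009,0,0]'
```

```text
clock: 8.05
eef_pos: [0.5392, 0.2679, 0.2329]
tool_rot: [-0.083, 0.997, 0.002, 0.004]
ft_force: [6.6, 2.6, 3.3]
grip_width: 0.0072
grasp_force: 63.1
```

```bash
python3 -m creep '[0,0,0,0,0.02, 0,0,0,0,0.02, 0,0,0,0,0.02, 0,0.003,0,0,0.02, 0,0.004,0.02,0,0.02, 0,0.004,0.04,0,0.02, -0.001,0.006,0.07,0,0.02, -0.001,0.006,0.1,0,0.02, -0.001,0.006,0.1,0,0.02]'
python3 - <<'E'
from h import *
c=shot("scene");cv2.imwrite("pics/s2.png",c["pixels"][:,:,::-1])
for n in("scene","top"):
    shot(n);print([(round(d["score"],2),np.round(px(d))) for d in bot.place_of(n,"guard_handle")])
E
```

```text
clock: 8.8
eef_pos: [0.5372, 0.2716, 0.3379]
tool_rot: [-0.082, 0.997, 0.002, 0.004]
ft_force: [-0.5, -0.3, 0.6]
grip_width: 0.0201
grasp_force: 0.0
[(0.96, array([402., 156.]))]
[(0.57, array([213., 227.]))]
```

View pics/s2.png

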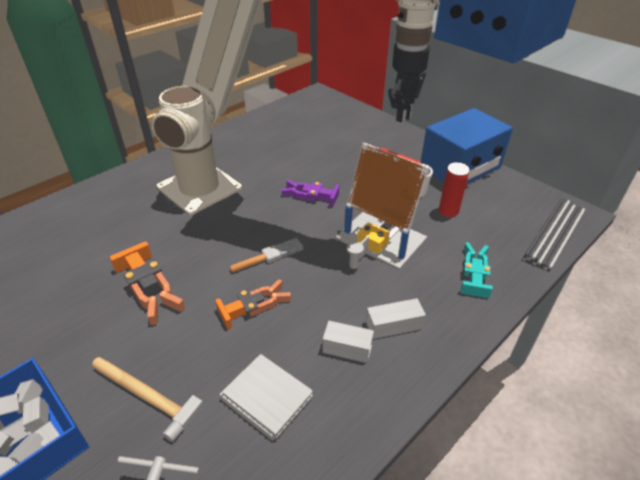

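The guard stands open, with its pane at (388,188). The tube and its cap now show at (356,252), and the clamp is at (255,303). I'll measure the tube and the clamp, and check the guard angle.

```bash
python3 - <<'E'
from m import *
C=meas(dict(tube=([.57,.095],0),clamp=([.505,-.142],0),clamp_neck=([.485,-.2275],.02),clamp_push=([.4768,-.2525],.02)),5)
fx=np.array([-.163,.987,0]);H=np.array([.568,.095,0])+fx*.095+[0,0,.1]
for t in(1.7,1.8,1.9): print(t,proj(C["scene"],H+fx*(-.16*np.cos(t)+.039*np.sin(t))+[0,0,.16*np.sin(t)+.039*np.cos(t)]))
print("cap top pred",proj(C["scene"],[.568,.095,.068]),proj(C["top"],[.568,.095,.068]))
for n,(x,y) in(("scene",(356,255)),("top",(285,225))):
    cv2.imwrite(f"pics/z_{n}.png",cv2.resize(C[n]["pixels"][y-40:y+40,x-50:x+50,::-1],None,fx=8,fy=7.5*8/7.5,interpolation=cv2.INTER_CUBIC)[:300*2,:800])
a=cv2.imread("pics/z_scene.png");b=cv2.imread("pics/z_top.png");cv2.imwrite("pics/z.png",cv2.resize(np.hstack([a,b]),(800,int(400*a.shape[0]/a.shape[1]))))
E
```

```text
tube [ 0.566   0.0955 -0.0035] 0.0008582602862819562 z-plane: [0.5685 0.0932] [0.5653 0.0949] 5 3 [0.7644 1.349 ] [0.3135 1.1175]
clamp [ 0.5046 -0.1454  0.0023] 0.007061914178585814 z-plane: [ 0.5051 -0.1414] [ 0.5026 -0.1484] 5 5 [0.621  1.6447] [1.7347 0.5434]
clamp_neck [ 0.4829 -0.2248  0.0191] 0.0033804136588936585 z-plane: [ 0.4825 -0.2265] [ 0.4837 -0.2233] 5 5 [0.5818 1.4413] [0.6756 0.8802]
clamp_push [ 0.4778 -0.2531  0.0228] 0.00013976603272271472 z-plane: [ 0.4756 -0.2521] [ 0.478  -0.2535] 5 4 [1.0864 0.8267] [0.4689 0.3949]
1.7 [394.4941 156.7077]
1.8 [397.2809 156.3602]
1.9 [399.7889 156.657 ]
cap top pred [355.3682 247.2909] [286.4881 223.6625]
```

View pics/z.png

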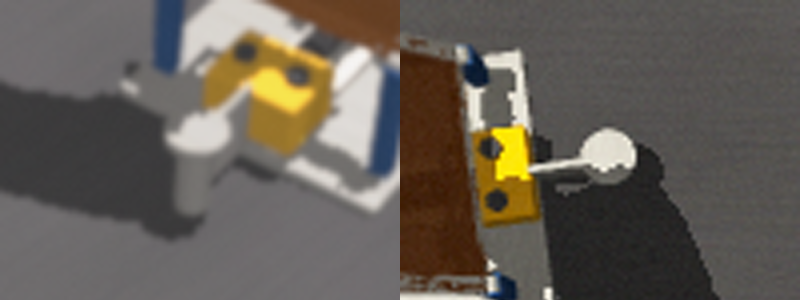

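The cap centre matches the prediction in both views, so the tube is at (0.568, 0.095) with heading 99.4°. The guard is at about 1.9. Next I'll go to the clamp's neck.

```bash
python3 -m creep '[-0.004,-0.035,0,0.116,0.06, -0.008,-0.07,0,0.232,0.06, -0.012,-0.105,0,0.348,0.06, -0.016,-0.14,0,0.464,0.06, -0.02,-0.175,0,0.58,0.06, -0.024,-0.21,0,0.696,0.06, -0.028,-0.245,0,0.812,0.06, -0.032,-0.28,0,0.928,0.06, -0.036,-0.315,0,1.044,0.06, -0.04,-0.35,0,1.159,0.06]'
```

```text
clock: 12.38
eef_pos: [0.4956, -0.0795, 0.3316]
tool_rot: [-0.615, 0.788, -0.0, 0.0]
ft_force: [1.0, -0.2, -0.6]
grip_width: 0.0602
grasp_force: 0.0
```

```bash
python3 -m creep '[-0.004,-0.036,-0.02,0,0.06, -0.007,-0.07,-0.04,0,0.06, -0.01,-0.1,-0.06,0,0.06, -0.013,-0.13,-0.08,0,0.06, -0.015,-0.142,-0.11,0,0.06, -0.015,-0.143,-0.15,0,0.06, -0.015,-0.143,-0.18,0,0.06, -0.015,-0.143,-0.21,0,0.06, -0.015,-0.143,-0.24,0,0.06, -0.015,-0.143,-0.24,0,0.06]'; python3 -c "
from h import *
print(bot.get_obs()['joint_pos'])"
```

```text
clock: 13.22
eef_pos: [0.4766, -0.219, 0.0855]
tool_rot: [-0.613, 0.79, 0.005, -0.003]
ft_force: [-1.7, -0.3, -0.8]
grip_width: 0.0602
grasp_force: 0.0
[-4.30767643e-01  4.05972909e-01 -1.61297778e-01  1.01520480e+00
  1.66021095e-05 -1.74955714e+00]
```

```bash
python3 -m creep '[0,0,-0.01,0,0.06, 0,0,-0.02,0,0.06, 0,0,-0.02,0,0.06, 0,0,-0.02,0,0.06]'
python3 - <<'E'
from m import *
c=shot("scene");cv2.imwrite("pics/s3.png",cv2.resize(c["pixels"][230:350,180:340,::-1],None,fx=5,fy=5,interpolation=cv2.INTER_CUBIC))
E
```

```text
clock: 13.55
eef_pos: [0.4817, -0.2211, 0.0722]
tool_rot: [-0.613, 0.79, -0.001, 0.0]
ft_force: [-0.2, -0.7, 0.0]
grip_width: 0.06
grasp_force: 0.0
```

View pics/s3.png

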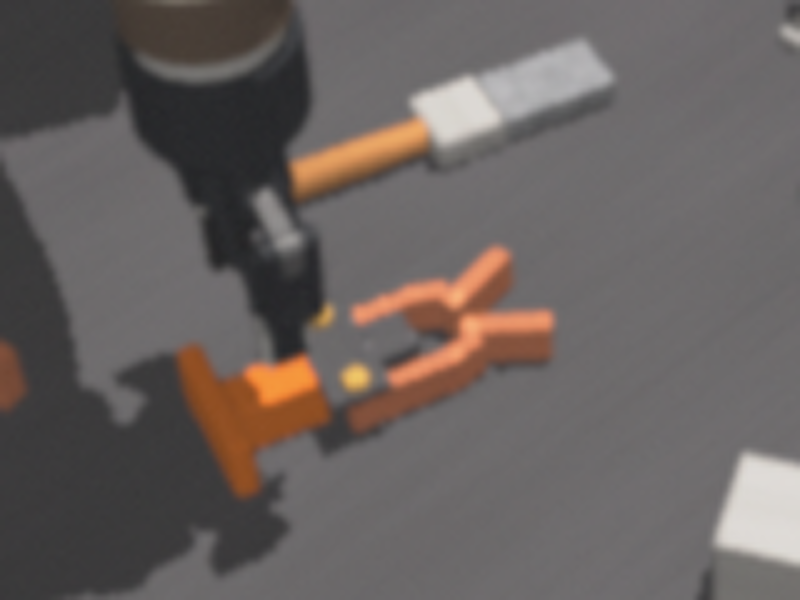

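```bash
python3 - <<'E'
from h import *
c=shot("scene");t=np.array([.4817,-.2211])
y=np.array([np.cos(np.radians(165.8)),np.sin(np.radians(165.8))])
for s in(-.03,0,.03):
    for z in(.02,.08): print(s,z,(proj(c,[*(t+s*y),z])-[180,230])*5)
print("neck top", (proj(c,[.484,-.224,.035])-[180,230])*5,(proj(c,[.4775,-.253,.02])-[180,230])*5, atz(c,[238,266],.02))
E
```

```text
-0.03 0.02 [298.80522313 436.01354793]
-0.03 0.08 [284.328036   349.89346936]
0 0.02 [273.51018374 391.77079861]
0 0.08 [258.35262577 305.54523653]
0.03 0.02 [249.0696436  349.02319943]
0.03 0.08 [233.28662383 262.75018908]
neck top [267.74209035 376.93155867] [212.06473705 423.9450572 ] [ 0.37561156 -0.13150997  0.02      ]
```

```bash
python3 -m creep '[0.001,0.004,-0.03,0,0.06, 0.001,0.004,-0.05,0,0.06, 0.001,0.004,-0.062,0,0.06, 0.001,0.004,-0.062,0,0.06, 0.001,0.004,-0.062,0,0, 0.001,0.004,-0.062,0,0, 0.001,0.004,-0.062,0,0, 0.001,0.004,-0.062,0,0, 0.001,0.004,-0.062,0,0, 0.001,0.004,-0.062,0,0]'
python3 - <<'E'
from m import *
meas(dict(clamp=([.505,-.142],0),clamp_push=([.4768,-.2525],.02)),2)
E
```

```text
clock: 14.48
eef_pos: [0.4838, -0.2177, 0.0113]
tool_rot: [-0.613, 0.79, -0.002, 0.001]
ft_force: [0.4, 0.1, 5.7]
grip_width: 0.023
grasp_force: 60.2
clamp [ 0.5036 -0.1463  0.0055] 0.010901846449899453 z-plane: [ 0.503  -0.1392] [ 0.5007 -0.1511] 2 2 [0.224 0.312] [0.096 0.192]
clamp_push missing {'scene': 2, 'top': 0}
```

```bash
python3 -m creep '[0.011,0.015,0,0.04,0, 0.022,0.03,0,0.08,0, 0.033,0.045,0,0.13,0, 0.045,0.06,0,0.18,0, 0.056,0.075,0,0.23,0, 0.067,0.09,0,0.28,0, 0.078,0.105,0,0.33,0, 0.089,0.12,0,0.38,0, 0.1,0.135,0,0.415,0, 0.111,0.15,0,0.415,0]'; python3 -m creep '[0,0,0,0,0, 0,0,0,0,0, 0,0,0,0,0]'
python3 - <<'E'
from m import *
o=bot.get_obs();print(o["eef_pos"],o["tool_rot"],o["ft_force"],o["joint_pos"])
C=meas(dict(tube=([.568,.095],0),clamp=([.583,.01],0)),3)
a,b=[cv2.resize(C[n]["pixels"][y-50:y+50,x-50:x+50,::-1],(400,400),interpolation=cv2.INTER_CUBIC) for n,(x,y) in(("scene",(325,275)),("top",(310,225)))]
cv2.imwrite("pics/z2.png",np.hstack([a,b]))
E
```

```text
clock: 15.92
eef_pos: [0.5934, -0.0694, 0.0113]
tool_rot: [0.762, -0.647, 0.002, 0.002]
ft_force: [-4.4, -7.8, 8.9]
grip_width: 0.0229
grasp_force: 60.6
clock: 16.17
eef_pos: [0.5962, -0.0654, 0.0113]
tool_rot: [0.763, -0.646, 0.002, -0.003]
ft_force: [4.2, 4.8, 5.7]
grip_width: 0.0225
grasp_force: 60.1
[ 0.5962 -0.0654  0.0113] [ 0.7629 -0.6465  0.0017 -0.0032] [4.1551 4.7993 5.7012] [-0.111   0.605  -0.0442  0.9153  0.0034 -1.8467]
tube [ 0.5679  0.0986 -0.0084] 0.005660107369700137 z-plane: [0.5749 0.0945] [0.565  0.0959] 3 3 [0.2682 0.911 ] [2.0878 1.0669]
clamp [0.582  0.009  0.0011] 0.004803436647263753 z-plane: [0.5827 0.0117] [0.5805 0.0072] 3 2 [1.4715 0.5055] [1.056 0.984]
```

View pics/z2.png

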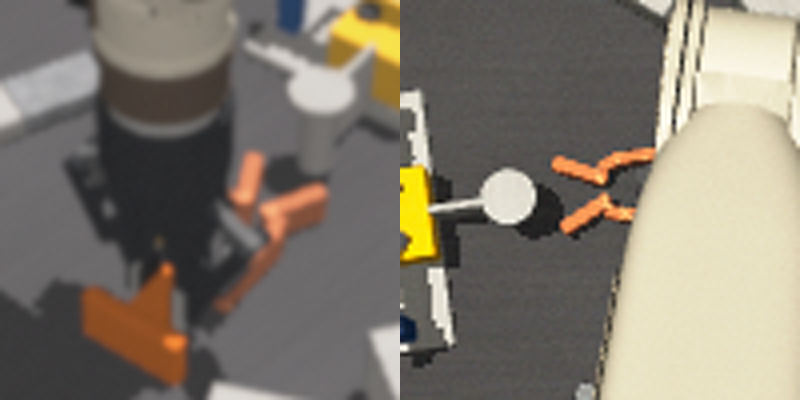

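The jaws (lips at (562,195) in the right half) point at the tube (508,197) and are centred on it, with heading 99.5°. I'll advance in small steps and watch the force.

```bash
python3 -m creep '[-0.001,0.008,0,0,0, -0.003,0.016,0,0,0, -0.004,0.024,0,0,0, -0.005,0.03,0,0,0, -0.006,0.036,0,0,0, -0.007,0.042,0,0,0, -0.008,0.046,0,0,0, -0.008,0.05,0,0,0, -0.008,0.05,0,0,0]'
```

```text
clock: 17.82
eef_pos: [0.5865, -0.0191, 0.0113]
tool_rot: [0.762, -0.648, 0.003, 0.001]
ft_force: [0.1, -6.0, 7.3]
grip_width: 0.0226
grasp_force: 60.4
```

```bash
python3 -m creep '[0,0.003,0,0,0, -0.001,0.006,0,0,0, -0.001,0.006,0,0,0, -0.001,0.006,0,0,0]';python3 -m creep '[0,0.003,0,0,0, -0.001,0.006,0,0,0, -0.001,0.006,0,0,0, -0.001,0.006,0,0,0]'
```

```text
clock: 18.15
eef_pos: [0.5859, -0.015, 0.0113]
tool_rot: [0.761, -0.648, 0.004, 0.001]
ft_force: [1.2, -10.3, 7.5]
grip_width: 0.0223
grasp_force: 60.3
clock: 18.48
eef_pos: [0.5853, -0.0103, 0.0114]
tool_rot: [0.761, -0.649, 0.005, 0.002]
ft_force: [2.0, -13.9, 5.8]
grip_width: 0.0228
grasp_force: 60.3
```

```bash
python3 -m creep '[0,0.003,0,0,0, -0.001,0.006,0,0,0, -0.001,0.006,0,0,0, -0.001,0.006,0,0,0]';python3 -m creep '[0,0.002,0,0,0, -0.001,0.004,0,0,0, -0.001,0.004,0,0,0, -0.001,0.004,0,0,0]'
```

```text
clock: 18.82
eef_pos: [0.5845, -0.005, 0.0114]
tool_rot: [0.761, -0.649, 0.006, 0.002]
ft_force: [2.6, -14.2, 6.5]
grip_width: 0.0227
grasp_force: 60.3
clock: 19.15
eef_pos: [0.5837, -0.0016, 0.0115]
tool_rot: [0.761, -0.649, 0.006, 0.003]
ft_force: [2.1, -15.6, 6.6]
grip_width: 0.0229
grasp_force: 60.2
```

```bash
python3 -m creep '[0,0.002,0,0,0, -0.001,0.005,0,0,0, -0.001,0.005,0,0,0, -0.001,0.005,0,0,0]';python3 -m creep '[0,0.002,0,0,0, 0,0.004,0,0,0, 0,0.004,0,0,0, 0,0.004,0,0,0]'
```

```text
clock: 19.48
eef_pos: [0.5828, 0.0029, 0.0116]
tool_rot: [0.761, -0.649, 0.007, 0.003]
ft_force: [3.3, -17.6, 7.5]
grip_width: 0.0228
grasp_force: 60.3
clock: 19.82
eef_pos: [0.5827, 0.0061, 0.0116]
tool_rot: [0.76, -0.649, 0.007, 0.004]
ft_force: [2.8, -19.6, 6.8]
grip_width: 0.0224
grasp_force: 60.4
```

```bash
python3 - <<'E'
from m import *
C=meas(dict(tube=([.566,.11],0),clamp=([.572,.08],0)),3)
for c in(0,.01,.02,.03): print(c,proj(C["top"],[.568-.163*c,.095+.987*c,.068]))
a,b=[cv2.resize(C[n]["pixels"][y-50:y+50,x-50:x+50,::-1],(400,400),interpolation=cv2.INTER_CUBIC) for n,(x,y) in(("scene",(350,255)),("top",(290,225)))]
cv2.imwrite("pics/z3.png",np.hstack([a,b]))
E
```

```text
tube [ 0.567   0.1043 -0.0046] 0.006806249849156891 z-plane: [0.5719 0.1036] [0.5642 0.1014] 3 3 [0.6548 1.    ] [0.6034 1.2786]
clamp [0.5708 0.0787 0.0075] 0.000795083767616268 z-plane: [0.5663 0.0846] [0.5714 0.0789] 3 3 [0.747  0.6934] [0.4465 0.7087]
0 [286.4881 223.6625]
0.01 [283.1684 224.1531]
0.02 [279.8496 224.6439]
0.03 [276.5315 225.1347]
```

View pics/z3.png

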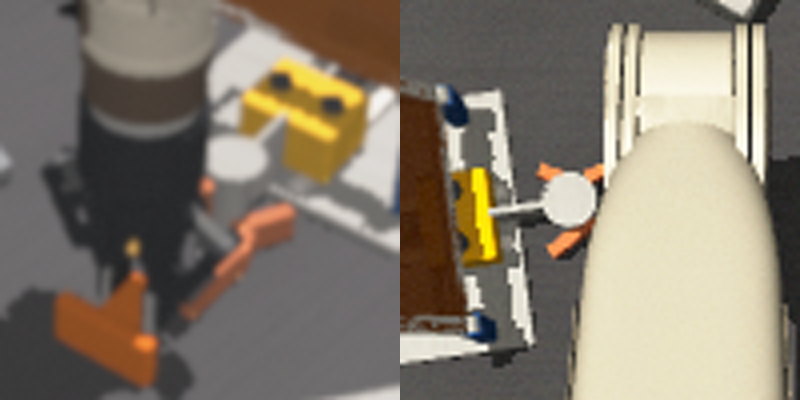

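The cap is at (569,199) in the right half, so the carriage is about 12 mm back and the tube is in the lips but not yet through. I'll keep pushing.

```bash
python3 -m creep '[0,0.002,0,0,0, -0.001,0.005,0,0,0, -0.001,0.005,0,0,0, -0.001,0.005,0,0,0]';python3 -m creep '[0,0.002,0,0,0, -0.001,0.004,0,0,0, -0.001,0.004,0,0,0, -0.001,0.004,0,0,0]';python3 -m creep '[0,0.002,0,0,0, -0.001,0.004,0,0,0, -0.001,0.004,0,0,0, -0.001,0.004,0,0,0]'
```

```text
clock: 21.05
eef_pos: [0.582, 0.0107, 0.0117]
tool_rot: [0.76, -0.65, 0.008, 0.004]
ft_force: [3.2, -20.8, 7.0]
grip_width: 0.0222
grasp_force: 60.3
clock: 21.38
eef_pos: [0.5812, 0.0143, 0.0117]
tool_rot: [0.76, -0.65, 0.008, 0.004]
ft_force: [4.2, -22.5, 7.3]
grip_width: 0.0227
grasp_force: 60.3
clock: 21.72
eef_pos: [0.5803, 0.0177, 0.0117]
tool_rot: [0.76, -0.65, 0.008, 0.004]
ft_force: [3.9, -22.5, 6.2]
grip_width: 0.0227
grasp_force: 60.3
```

```bash
python3 -m creep '[0,0.002,0,0,0, -0.001,0.004,0,0,0, -0.001,0.004,0,0,0, -0.001,0.004,0,0,0]'; python3 - <<'E'
from m import *
C=meas(dict(tube=([.564,.118],0),clamp=([.569,.09],0)),1)
im=C["top"]["pixels"][175:275,240:340];h=cv2.cvtColor(im,cv2.COLOR_RGB2HSV)
m=((h[...,1]<40)&(h[...,2]>150)).astype(np.uint8);m=cv2.morphologyEx(m,cv2.MORPH_OPEN,np.ones((7,7)))
k,l,s,ce=cv2.connectedComponentsWithStats(m);print(s[1:],ce[1:]+[240,175])
for c in(.02,.025,.03,.035): print(c,proj(C["top"],[.568-.163*c,.095+.987*c,.068]))
E
```

```text
clock: 22.05
eef_pos: [0.5789, 0.0242, 0.0115]
tool_rot: [0.76, -0.65, 0.006, 0.002]
ft_force: [2.0, -5.2, 5.0]
grip_width: 0.0223
grasp_force: 60.0
tube [0.5642 0.1009 0.0038] 0.008256332297923549 z-plane: [0.5642 0.1073] [0.5618 0.0982] 1 1 [0. 0.] [0. 0.]
clamp [0.5646 0.0961 0.0021] 0.006781643936882915 z-plane: [0.5652 0.1006] [0.5625 0.0938] 1 1 [0. 0.] [0. 0.]
[[ 52  15  22  17 324]
 [  0  83   9   7  63]] [[302.8704 197.2531]
 [244.     261.    ]]
0.02 [279.8496 224.6439]
0.025 [278.1904 224.8893]
0.03 [276.5315 225.1347]
0.035 [274.8729 225.3801]
```

The force dropped from 22 N to 5 N, so the jaws have snapped on. I'll give a small seating push, then ease back.

```bash
python3 -m creep '[0,0.003,0,0,0, -0.001,0.006,0,0,0, -0.001,0.008,0,0,0, -0.001,0.008,0,0,0]';python3 -m creep '[0,-0.003,0,0,0, 0.001,-0.006,0,0,0, 0.002,-0.009,0,0,0, 0.002,-0.012,0,0,0, 0.002,-0.012,0,0,0, 0.002,-0.012,0,0,0]'
```

```text
clock: 22.68
eef_pos: [0.5786, 0.0271, 0.0117]
tool_rot: [0.759, -0.65, 0.01, 0.006]
ft_force: [4.6, -31.5, 7.0]
grip_width: 0.0231
grasp_force: 60.3
clock: 23.18
eef_pos: [0.579, 0.0253, 0.0113]
tool_rot: [0.762, -0.648, 0.003, -0.001]
ft_force: [1.9, -3.4, 6.6]
grip_width: 0.0224
grasp_force: 60.4
```

```bash
for i in 1 2 3; do python3 -m creep '[0,-0.002,0,0,0, 0,-0.003,0,0,0, 0,-0.003,0,0,0, 0,-0.003,0,0,0]' | grep -E 'eef|ft'; done; python3 - <<'E'
from m import *
C=meas(dict(tube=([.566,.1],0),clamp=([.566,.095],0)),3)
for c in(0,.005,.01): print(c,proj(C["top"],[.568-.163*c,.095+.987*c,.068]))
a,b=[cv2.resize(C[n]["pixels"][y-50:y+50,x-50:x+50,::-1],(400,400),interpolation=cv2.INTER_CUBIC) for n,(x,y) in(("scene",(350,255)),("top",(290,225)))]
cv2.imwrite("pics/z4.png",np.hstack([a,b]))
E
```

```text
eef_pos: [0.5793, 0.0237, 0.0113]
ft_force: [2.8, -0.8, 6.2]
eef_pos: [0.5797, 0.0211, 0.0113]
ft_force: [3.7, 0.1, 5.0]
eef_pos: [0.58, 0.0186, 0.0113]
ft_force: [3.3, 2.8, 4.9]
tube [0.567  0.0926 0.0011] 0.004378104078041577 z-plane: [0.5676 0.0953] [0.5657 0.0911] 3 3 [1.2718 1.799 ] [0.8914 0.6971]
clamp [0.5632 0.0925 0.0034] 0.011308496872242247 z-plane: [0.5644 0.0998] [0.5597 0.0886] 3 3 [0.9697 1.8674] [0.6833 0.7188]
0 [286.4881 223.6625]
0.005 [284.8282 223.9078]
0.01 [283.1684 224.1531]
```

View pics/z4.png

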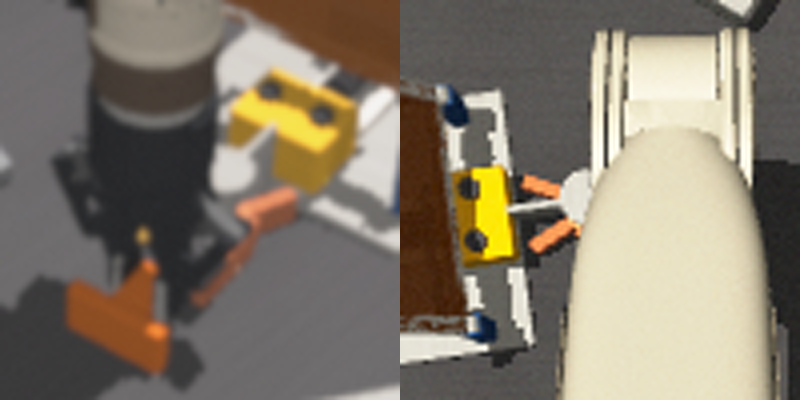

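Seen from the top, the cap is back at its rest position (about (588,198)) and the lips reach roughly 49 mm past it, so the clamp is home. I'll release and lift away.

```bash
python3 -m creep '[0,0,0,0,0.05, 0,0,0,0,0.05, 0,0,0,0,0.05, 0,0,0,0,0.05, 0,0,0.02,0,0.05, 0,0,0.05,0,0.05, 0,0,0.08,0,0.05, 0,-0.02,0.11,0,0.05, 0,-0.05,0.14,0,0.05, 0,-0.09,0.15,0,0.05]'; python3 -m creep '[-0.02,-0.03,0.03,0,0.05, -0.05,-0.06,0.06,0,0.05, -0.08,-0.09,0.08,0,0.05, -0.11,-0.12,0.08,0,0.05, -0.14,-0.15,0.08,0,0.05, -0.14,-0.15,0.08,0,0.05, -0.14,-0.15,0.08,0,0.05]'; python3 - <<'E'
from m import *
C=meas(dict(tube=([.566,.097],0),clamp=([.566,.095],0),clamp_neck=([.58,.012],.02),clamp_push=([.587,-.02],.02)),4)
print([px(d) for d in bot.place_of("scene","guard_handle")][:1] or bot.look_for("scene","guard_handle"))
a,b=[cv2.resize(C[n]["pixels"][y-50:y+50,x-50:x+50,::-1],(400,400),interpolation=cv2.INTER_CUBIC) for n,(x,y) in(("scene",(350,255)),("top",(295,225)))]
cv2.imwrite("pics/z5.png",np.hstack([a,b]))
E
```

```text
clock: 25.92
eef_pos: [0.579, -0.0706, 0.1638]
tool_rot: [0.764, -0.645, 0.002, -0.002]
ft_force: [2.0, -1.1, 0.9]
grip_width: 0.0502
grasp_force: 0.0
clock: 26.5
eef_pos: [0.4337, -0.2241, 0.2396]
tool_rot: [0.761, -0.649, -0.0, 0.001]
ft_force: [-0.5, -0.4, -0.5]
grip_width: 0.0499
grasp_force: 0.0
tube [ 0.568   0.0957 -0.0077] 0.0009839540065537656 z-plane: [0.5725 0.0895] [0.5674 0.0955] 4 4 [1.1973 1.3932] [0.636  0.9893]
clamp [0.5685 0.0907 0.0061] 7.245018159000634e-05 z-plane: [0.5646 0.0953] [0.5692 0.0912] 4 4 [1.5945 1.0783] [0.639  1.2408]
clamp_neck [0.5853 0.009  0.0202] 0.003047975966384881 z-plane: [0.5843 0.0079] [0.5863 0.0102] 4 4 [1.1002 1.3514] [1.2787 1.313 ]
clamp_push [ 0.5892 -0.0199  0.0266] 0.005925958983222618 z-plane: [ 0.5833 -0.0181] [ 0.592  -0.0176] 4 4 [1.8284 0.4064] [0.8652 0.1518]
[[401.088, 155.28]]
```

View pics/z5.png

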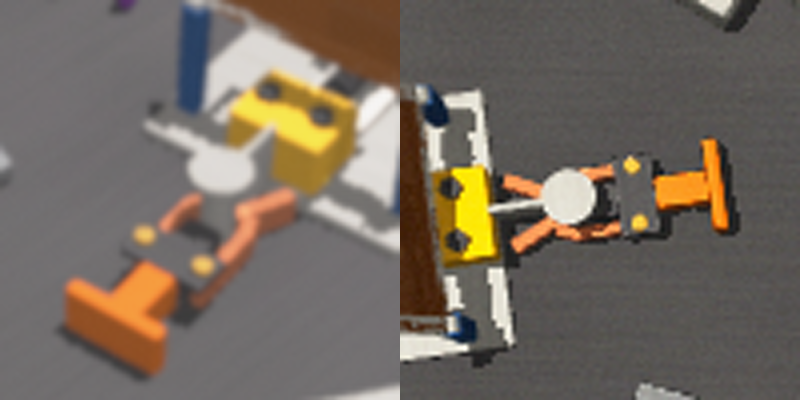

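The clamp is seated around the tube, with the cap at (568,195) in its rest position. The push plate is about 117 mm behind the tube axis and the guard is still open.

```bash
python3 -c "
from workcell import bot
print(bot.job_done())"
```

```text
the job is handed in; nothing more can be done
None
```

The guard is open on its stop, the spring clamp is snapped home around the tube, and the carriage is back out. The other things on the bench were left alone, and the job was handed in at about 27 s. One check push after the snap read 31.5 N at the wrist, probably the clamp's lips touching the base plate.

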